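# Zero the cooker-whistle counter

### The arm

A 6-joint arm with a two-finger parallel gripper is mounted at the origin on the work surface. World frame = base frame: x ahead of the robot, y to its left, z up, the work surface at z = 0. Lengths are in m, angles in degrees, forces in N, time in s.
With the tool pointing down it reaches from about 0.3 to 0.75 m from the base axis. Payload 8.5 kg.
Tool frame: the origin (TCP) lies on the centre line of the jaws, within the pads' length; the fingertips stand 19 mm ahead of it and the grasp point (between the pads) is the TCP; z points along the fingers, x is the direction in which the jaws open and shut, and the axes are right-handed (so a half turn about z gives the same grasp; the last joint's range is limited). The gripper opens to 85 mm and grips with 20 to 120 N. Pads are 22 mm wide; open, the fingers measure 114 mm over their backs; the gripper's body (76 mm by 85 mm) begins 54 mm behind the grasp point. The pads swing forward as they close: fully open they stand 13 mm farther back than shut.
Start: joints at [-12.336, 21.807, 74.336, -0, 83.858, -12.336], TCP at [0.55, 0, 0.25] pointing down, gripper open.
Joint ranges: [-178.18, 178.18], [-50.72, 133.34], [12.68, 142.11], [-81.47, 261.47], [9.98, 163.14], [-165.26, 165.26]. Speed limits (degrees/s): [136.94, 136.94, 180, 180, 180, 180].

### API

Orientations are given as a 3x3 rotation matrix whose columns are the frame's x, y, z axes.
In Python, from rig import env, cams, order gives the robot as it stands.
- The arm moves only by the tool step_arm, never from a script. Its argument "steps" is a list of rows, each an object with "xyz": the shift along the tool's x, y, z normalised to -1 to 1, where 1 is 0.04 m, a list of three; "turn": the turn, a rotation vector about the tool's x, y, z normalised to -1 to 1, where 1 is 0.08 rad, a list of three; "gripper": the gripper command: -1 is shut, 1 is fully open, values between are in proportion. A call has 1 to 20 rows; each row shifts and turns the commanded pose from where the row before left it, along the tool's axes as they then stand; what a row does not reach is not made up. A row lasts 1/12 s, in which the tool goes at most 41.7 mm and 7.16 degrees, less where a joint would pass 70% of its speed; a pose out of reach is approached as far as the arm can. A call with a number of a shift or a turn outside -1 to 1 is refused whole. A call with a gripper value outside its range is refused whole. The fingers move at their own pace and stop on an object; "squeeze" is the grip in N (left out, the last holds). Time passes only in rows, so rows that do not move let the fingers close. It gives the time, the measured TCP pose, the force and the opening at its end, in the units of the state.
- env.observe(): the state, without advancing time (a new reading comes with each control period).
- cams.get_image(name): name is "scene" or "side" or "wrist"; returns (picture, depth): 480x640x3 uint8, red, green, blue; 480x640 float32, m along the optical axis (not along the pixel's ray), 0 where there is no reading.
- cams.camera_info(name): a dict with "fx", "fy", "cx", "cy" (pixels), "extrinsics" (4x4, takes a point from camera to world coordinates). Camera axes: x right, y down, z forward; pixel columns grow to the right and rows downward; lengths in m; the calibration is good to about 2 mm. A picture is of the moment at which its call begins: read the wrist's pose just before it. camera_info takes no time and is no camera call; for the wrist camera it gives the pose at the moment of the call.
- order.close_job(): hands the job in, once; it reports no verdict.
The state is a dict: "time_s": time; "q": joint angles; "qvel": joint speeds; "joint_efforts": joint torques, N m; "position": TCP position; "tool_rot": TCP orientation; "ft_force": force on the tool from outside, world axes, zero at the start; "wrist_torque": the same for the moment, N m; "grip_width": finger opening in m.
Only numpy, scipy, OpenCV 4.12 (cv2) and the standard library are available. Lean on these libraries where they do the work, as an engineer would, in place of code of your own. Each camera call takes 0.05 s, during which the arm holds its last target. There are 200 camera calls.

### The job

Set the whistle counter back to zero for the next pot of dal: with a fingertip against its edge, flick the wooden star wheel round clockwise (seen from above), as many clicks as it takes, until its long finger rests in the click that points at the steel pin, without going past it. Only push the wheel, gently, do not pinch it; then take your finger clear, and leave everything else on the table standing where it is.

Things in the scene. Friction and masses are not known exactly. Their poses are not given: they have to be found in the camera images.
- counter: Whistle counter, screwed down. Origin on the star wheel's upright axis at table height, z up. Dark wooden foot 14 mm high, x from -68 to 60 mm, 120 mm wide, with a 26 mm wide tongue along +x to x = 118 mm; on it at x = 104, y = 0 stands a steel pin, 8 mm thick, that marks zero.
- star (a joint): Turn of the star wheel, rad: 0 with the long finger at the pin, growing clockwise seen from above; starts 2 to 4 clicks below 0. Finger k (0 = long) points at angle k*60 deg minus the joint value, anticlockwise from the counter's +x. Clicks every 60 deg (1.047 rad): 0, -1.047, ... Stops at -5.5 and 2.6 rad, so it cannot reach the pin the other way round.
- wheel_top (a point): Centre of the hub's upper face, 36 mm above the table, on the axis (a steel nut rises to 43 mm). Pale wooden wheel: hub 52 mm across, six straight radial fingers 60 deg apart, 12 mm wide, round ends, 22 to 36 mm above the table; five end 70 mm from the axis, the long one 90 mm.
- long_tip (a point): Outer end of the long finger, 90 mm from the axis, 29 mm above the table. A sprung pawl holds the wheel in each click (steel cams and roller under the hub): some 2 to 4 N at a finger's end starts it; past half-way it snaps on to the next click by itself and stays there, without coasting over further clicks.
- pin_top (a point): Top of the steel pin, 50 mm above the table, 104 mm from the wheel's axis.
- glass_a: steel drinking glass, open, 66 mm across the rim, 52 mm at the foot, 85 mm tall. Origin: centre of its underside. Stands loose near the counter; not to be disturbed.
- glass_b: a second steel drinking glass, the same as the first. Origin: centre of its underside. Stands loose near the counter; not to be disturbed.
- salt_pot: white ceramic salt pot, 72 mm across, with a cork stopper, 80 mm tall in all. Origin: centre of its underside. Stands loose near the counter; not to be disturbed.
- kadai_handle: loose aluminium kadai handle, a bow of 14 mm bar lying flat, about 55 by 130 mm, 22 mm tall at its two feet. Origin: centre of its underside. Stands loose near the counter; not to be disturbed.
- sieve: orange plastic tea sieve, cup 80 mm across and 30 mm tall; its 85 mm handle points along the sieve's -x. Origin: centre of its underside. Stands loose near the counter; not to be disturbed.

How it is judged:
By the outcome, as a careful person would: the job done as asked, in the order asked, and still so for the second after the job is handed in, with the robot touching nothing.
It also fails if it takes over 54 s, if anything falls off the work surface, if the arm or the gripper's body presses on something with over 40 N, if the wrist force passes 120 N, or if a joint passes its speed limit or range.

## Working session

There is one attempt and no reset: what is moved stays moved. The work goes in short steps, Python scripts to look and compute and a tool call to move; the robot and the scene stay as the last step left them, time stands still between calls to the robot, and variables do not carry over. Pictures are saved under pics/ and viewed, about 8 in all and at most 12, crops included, and the job is handed in when it is done.

Besides the shell and the picture viewer there is one more tool, called after "Call:" as name([rows], argument=value, ...), one row to a line, values as JSON. step_arm: Moves the arm, as the interface text tells. Scaled input: -1 to 1 covers 0.04 m each way for a shift and 0.08 rad each way for a turn. Its arguments: {"type":"object","properties":{"steps":{"type":"array"},"squeeze":{"type":"number"}},"required":["steps"]}

```bash
mkdir -p pics; cat > h.py <<'E'
import numpy as np, cv2
from rig import env, cams, order
def grab(n,f):
    i=cams.camera_info(n); p,d=cams.get_image(n); cv2.imwrite('pics/'+f+'.png',p[:,:,::-1]); np.savez('pics/'+f,d=d,T=np.array(i['extrinsics']),k=[i['fx'],i['fy'],i['cx'],i['cy']],p=p)
def load(f): return np.load('pics/'+f+'.npz')
def cloud(f):
    z=load(f); d=z['d']; fx,fy,cx,cy=z['k']; v,u=np.mgrid[:480,:640]
    P=np.stack([(u-cx)/fx*d,(v-cy)/fy*d,d],-1); T=z['T']; return P@T[:3,:3].T+T[:3,3]
E
python3 - <<'E'
from h import *
for n in('scene','side','wrist'):
    grab(n,n+'0'); z=load(n+'0'); print(n,z['T'].round(3).tolist(),z['k'])
a=[cv2.imread(f'pics/{n}0.png') for n in('scene','wrist')]
s=env.observe(); print(s['time_s'],s['position'],s['grip_width'],s['tool_rot'])
E
```

```text
scene [[-0.047, 0.778, -0.626, 1.248], [0.999, 0.037, -0.03, 0.059], [-0.0, -0.627, -0.779, 0.832], [0.0, 0.0, 0.0, 1.0]] [503.518388  503.518388  323.2231528 240.3664642]
side [[-0.924, -0.247, 0.293, 0.384], [-0.382, 0.627, -0.679, 0.55], [-0.016, -0.739, -0.673, 0.562], [0.0, 0.0, 0.0, 1.0]] [464.61251714 464.61251714 317.27059352 240.17343269]
wrist [[1.0, 0.0, -0.002, 0.549], [0.0, -0.961, -0.276, 0.07], [-0.002, 0.276, -0.961, 0.373], [0.0, 0.0, 0.0, 1.0]] [332.62901989 332.62901989 318.52537539 241.91599372]
0.15 [5.49810246e-01 3.80757250e-05 2.49880698e-01] 0.08522600281504443 [[ 9.99999487e-01  5.01665128e-05 -1.01189102e-03]
 [ 5.03826801e-05 -9.99999976e-01  2.13602661e-04]
 [-1.01188028e-03 -2.13653534e-04 -9.99999465e-01]]
```

View pics/scene0.png

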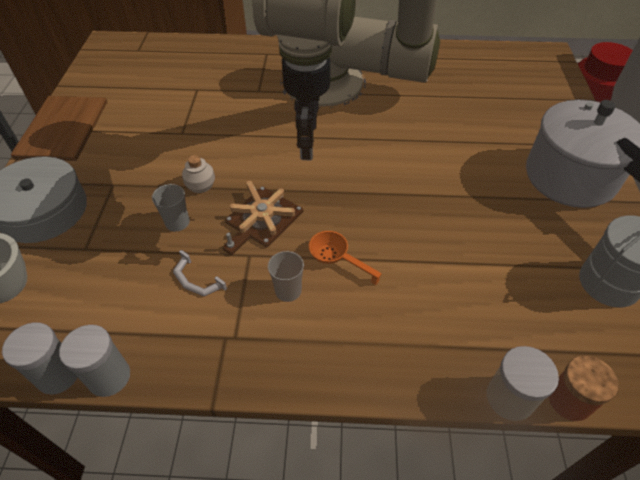

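View pics/wrist0.png

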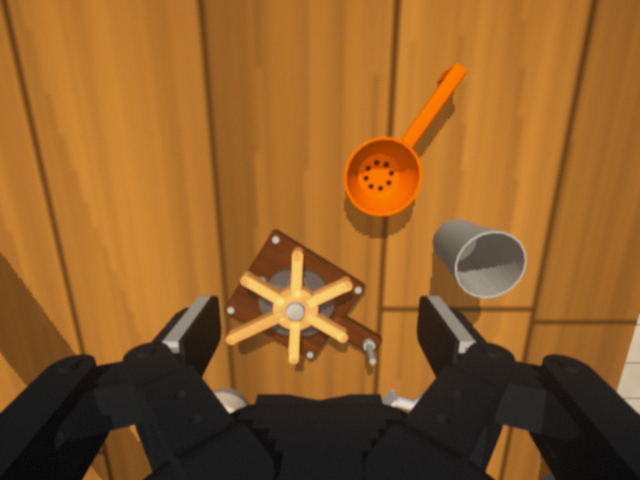

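The scene picture shows the counter at about (262,210), with glasses at (172,208) and (287,275), the sieve at (330,247), the handle at (195,278) and the salt pot at (198,175). In the wrist picture the hub is at (296,311), the pin at (370,348), and the long finger seems to end at (230,340). Next I'll rectify this to a top view.

```bash
cat >> h.py <<'E'
def ray(f,u,v,z):
    q=load(f); fx,fy,cx,cy=q['k']; T=q['T']; r=T[:3,:3]@np.array([(u-cx)/fx,(v-cy)/fy,1]); return T[:3,3]+r*(z-T[2,3])/r[2]
E
python3 - <<'E'
from h import *
# top-down height maps, fused
X0,X1,Y0,Y1=.36,.76,-.26,.14;s=2/1000;n=200
cols=[]
for f in('scene0','side0','wrist0'):
    C=cloud(f);z=load(f);m=(z['d']>0)
    P=C[m];c=z['p'][m]
    k=(P[:,0]>X0)&(P[:,0]<X1)&(P[:,1]>Y0)&(P[:,1]<Y1)&(P[:,2]<.13)&(P[:,2]>-.02)
    P=P[k];c=c[k];o=np.argsort(P[:,2]);P=P[o];c=c[o]
    im=np.zeros((n,n,3),np.uint8); im[((Y1-P[:,1])/s).astype(int).clip(0,n-1),((P[:,0]-X0)/s).astype(int).clip(0,n-1)]=c[:,::-1]
    cols.append(cv2.resize(im,(400,400),interpolation=0))
    hs=P[(P[:,2]>.025)&(P[:,2]<.04)]
    print(f,'table z',np.median(P[:,2]))
cols=[cv2.resize(c,(266,266)) for c in cols]
cv2.imwrite('pics/top.png',cv2.resize(np.hstack(cols),(798,266)))
z=load('scene0')['p'][140:320,140:400,::-1]; cv2.imwrite('pics/crop.png',cv2.resize(z,(780,540),interpolation=cv2.INTER_CUBIC))
c=ray('wrist0',296,311,.043);p=ray('wrist0',369,344,.05);print(c,p,np.hypot(*(p-c)[:2]),'expect .104')
phi=np.degrees(np.arctan2(*(p-c)[1::-1]));print('yaw',phi)
for u,v in[(297,251),(351,283),(346,339),(294,361),(229,341),(243,277)]:
    t=ray('wrist0',u,v,.034)-c;print((u,v),np.hypot(*t[:2]).round(4),(np.degrees(np.arctan2(t[1],t[0]))-phi).round(1))
E
```

```text
scene0 table z 0.0011820800347586147
side0 table z -0.0006746754254690623
wrist0 table z -0.00014190799395491505
[ 0.5235804  -0.10387142  0.043     ] [ 0.60421436 -0.14054957  0.05      ] 0.08858398120408628 expect .104
yaw -24.45947145825698
(297, 251) 0.0662 113.0
(351, 283) 0.0672 50.4
(346, 339) 0.0695 -11.2
(294, 361) 0.0702 -69.0
(229, 341) 0.0902 -126.9
(243, 277) 0.0684 172.3
```

View pics/crop.png

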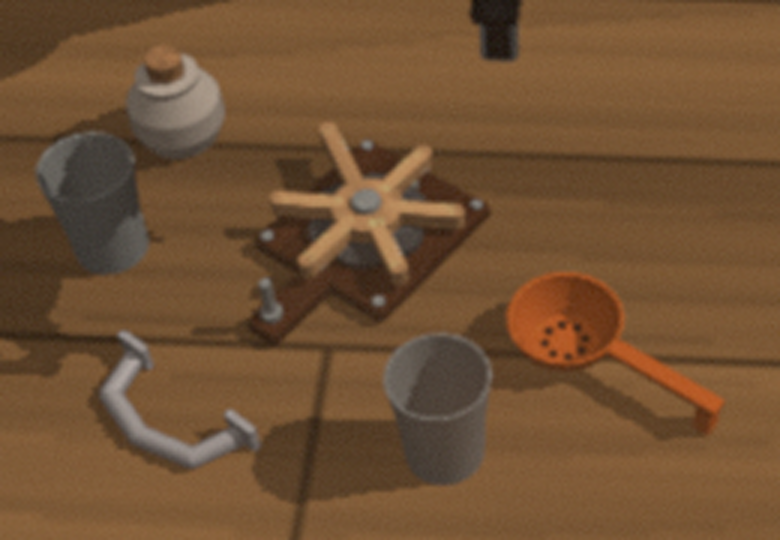

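View pics/top.png

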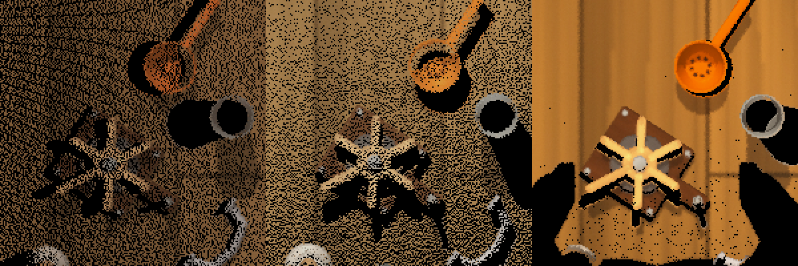

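Correction: the pin leans away from the camera, so its top is nearer (373,362). I'll redo the angles with that and get the obstacle positions.

```bash
python3 - <<'E'
from h import *
c=ray('wrist0',296,311,.043)
for uv in[(371,361),(373,363)]:
    p=ray('wrist0',*uv,.05);print(p,np.hypot(*(p-c)[:2]))
C=cloud('wrist0');z=load('wrist0')['d']
m=(abs(C[...,2]-.043)<.004)&(np.hypot(C[...,0]-c[0],C[...,1]-c[1])<.012); print('nut',np.median(C[m],0),m.sum())
# wheel centre/finger directions from all cameras
for f in('scene0','side0','wrist0'):
    C=cloud(f).reshape(-1,3);r=C[:,:2]-c[:2];R=np.hypot(*r.T)
    k=(C[:,2]>.028)&(C[:,2]<.041)&(R>.035)&(R<.1)
    a=np.degrees(np.arctan2(r[k,1],r[k,0]));ph=np.degrees(np.angle(np.exp(6j*np.radians(a)).mean()))/6
    far=a[R[k]>.078];print(f,k.sum(),'phase',ph,'long dir',np.median(far) if len(far) else None,len(far))
    k=(C[:,2]>.045)&(C[:,2]<.11)&(R<.26)
    q=np.round(C[k]/.01).astype(int)
    lab=np.zeros((120,120),np.uint8);P=C[k];ix=((P[:,:2]-c[:2]+.3)/.005).astype(int);lab[ix[:,0],ix[:,1]]=1
    n,L,st,_=cv2.connectedComponentsWithStats(cv2.dilate(lab,np.ones((3,3))))
    for i in range(1,n):
        s=P[L[ix[:,0],ix[:,1]]==i]
        if len(s)>8: print('  obj',s.min(0).round(3),s.max(0).round(3),len(s))
E
```

```text
[ 0.60737782 -0.1623732   0.05      ] 0.10219816626451445
[ 0.60974621 -0.16498527  0.05      ] 0.10563829615863947
nut [ 0.52226459 -0.10435982  0.04120963] 244
scene0 603 phase 27.163811724250234 long dir -150.3949386835467 21
  obj [ 0.402 -0.297  0.045] [ 0.461 -0.233  0.085] 534
  obj [ 0.509 -0.327  0.045] [ 0.578 -0.261  0.088] 849
  obj [ 0.609 -0.166  0.045] [ 0.618 -0.159  0.053] 16
  obj [ 0.676 -0.069  0.045] [ 0.742 -0.004  0.09 ] 869
side0 769 phase 26.85505353797977 long dir -154.08189572534195 46
  obj [ 0.393 -0.281  0.045] [ 0.453 -0.232  0.08 ] 613
  obj [ 0.509 -0.326  0.045] [ 0.568 -0.257  0.086] 763
  obj [ 0.606 -0.165  0.045] [ 0.613 -0.158  0.05 ] 12
  obj [ 0.674 -0.067  0.045] [ 0.739 -0.001  0.086] 1138
wrist0 2282 phase 26.97128448897325 long dir -152.8747032461788 136
  obj [ 0.605 -0.166  0.045] [ 0.612 -0.158  0.051] 49
  obj [ 0.673 -0.068  0.045] [ 0.739 -0.002  0.087] 3304
```

Axis at (0.523, -0.104) and pin direction -34°. The long finger points at -153°, so it is 4 clicks below zero. I'll push the finger at -93° clockwise, away from the pin. First I'll shut the gripper and go above the gap at -63°.

Call:
step_arm([
  {"xyz": [0,0.65,0.54],"turn": [0,0,0],"gripper": -1},
  {"xyz": [0,0.65,0.54],"turn": [0,0,0],"gripper": -1},
  {"xyz": [0,0.65,0.54],"turn": [0,0,0],"gripper": -1},
  {"xyz": [0,0.65,0.54],"turn": [0,0,0],"gripper": -1},
  {"xyz": [0,0.65,0.54],"turn": [0,0,0],"gripper": -1},
  {"xyz": [0,0.65,0.54],"turn": [0,0,0],"gripper": -1},
  {"xyz": [0,0,0],"turn": [0,0,0],"gripper": -1},
  {"xyz": [0,0,0],"turn": [0,0,0],"gripper": -1},
  {"xyz": [0,0,0],"turn": [0,0,0],"gripper": -1},
  {"xyz": [0,0,0],"turn": [0,0,0],"gripper": -1},
  {"xyz": [0,0,0],"turn": [0,0,0],"gripper": -1},
  {"xyz": [0,0,0],"turn": [0,0,0],"gripper": -1},
], squeeze=20)

```text
time_s: 1.15
position: [0.5502, -0.1553, 0.1215]
tool_rot: [[1.0, 0.001, 0.001], [0.001, -1.0, -0.001], [0.001, 0.001, -1.0]]
ft_force: [-0.3, 0.4, -0.4]
grip_width: 0.0006
```

```bash
python3 - <<'E'
from h import *
for n in('scene','side'): grab(n,n+'1')
s=env.observe();p=np.array(s['position']);print(s['time_s'],p.round(4),s['grip_width'])
for f in('scene1','side1'):
    C=cloud(f).reshape(-1,3);k=(np.hypot(C[:,0]-p[0],C[:,1]-p[1])<.06)&(C[:,2]>.055)&(C[:,2]<.25);P=C[k]
    for z in np.arange(.06,.19,.01):
        q=P[(P[:,2]>z)&(P[:,2]<z+.01)]
        if len(q)>3: print(f,z.round(3),len(q),(q.min(0)-p)[:2].round(3),(q.max(0)-p)[:2].round(3),q[:,2].min().round(3))
a=cv2.imread('pics/scene1.png')[130:310,180:340];b=cv2.imread('pics/side1.png')
cv2.imwrite('pics/m1.png',np.hstack([cv2.resize(a,(360,405)),cv2.resize(b,(440,405))]))
E
```

```text
1.25 [ 0.5501 -0.1555  0.1212] 4.4612483516592906e-05
scene1 0.1 13 [-0.002 -0.013] [0.013 0.01 ] 0.106
scene1 0.11 39 [-0.003 -0.011] [0.017 0.01 ] 0.11
scene1 0.12 41 [-0.005 -0.007] [0.018 0.011] 0.121
scene1 0.13 20 [-0.003 -0.008] [0.017 0.011] 0.13
scene1 0.14 16 [-0.025  0.002] [0.03  0.013] 0.141
scene1 0.15 47 [-0.024 -0.012] [0.04  0.013] 0.15
scene1 0.16 47 [-0.038 -0.017] [0.047 0.016] 0.162
scene1 0.17 62 [-0.04  -0.018] [0.055 0.016] 0.17
scene1 0.18 69 [-0.014 -0.018] [0.06  0.017] 0.18
side1 0.1 31 [-0.011 -0.002] [0.012 0.013] 0.1
side1 0.11 81 [-0.015 -0.004] [0.012 0.014] 0.11
side1 0.12 86 [-0.015 -0.008] [0.013 0.014] 0.12
side1 0.13 80 [-0.015 -0.004] [0.014 0.015] 0.13
side1 0.14 134 [-0.031 -0.01 ] [0.029 0.016] 0.14
side1 0.15 271 [-0.038 -0.013] [0.037 0.016] 0.15
side1 0.16 228 [-0.047 -0.011] [0.046 0.019] 0.16
side1 0.17 265 [-0.055 -0.013] [0.054 0.022] 0.17
side1 0.18 332 [-0.058 -0.004] [0.059 0.021] 0.18
```

View pics/m1.png

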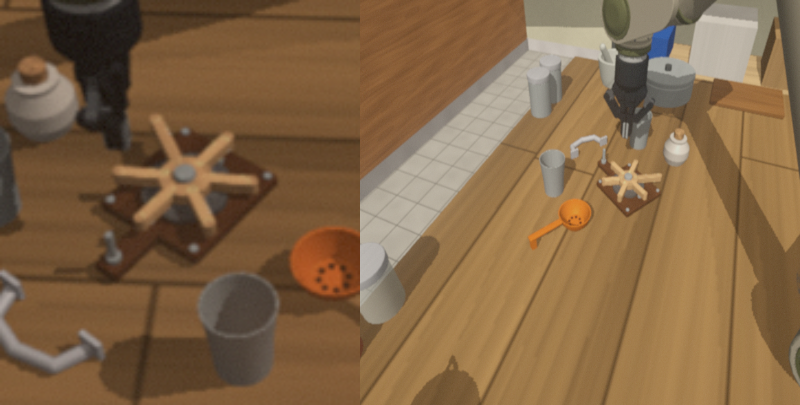

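The picture shows the shut gripper hanging above the gap, with the tips about 20 mm below the TCP and roughly 30 x 24 mm. Everything else is undisturbed. Next I'll plan the sweep waypoints.

```bash
cat >> h.py <<'E'
from scipy.optimize import brentq
A=np.array([.5228,-.104])
def tip(phi,r=.058):
    "tip centre pushing a wheel finger to world angle phi (deg) clockwise"
    n=np.radians(phi+90); h=.015*abs(np.cos(n))+.0115*abs(np.sin(n))+.006
    a=phi+np.degrees(np.arcsin(h/r)); return a,A+r*np.array([np.cos(np.radians(a)),np.sin(np.radians(a))])
E
python3 - <<'E'
from h import *
prev=None
for phi in [-93]+[-93-60*k-d for k in range(4) for d in (14,28,42)]:
    a,p=tip(phi); print(phi,a.round(1),p.round(4), None if prev is None else ((p-prev)*[1,-1]/.04).round(2)); prev=p
E
```

```text
-93 -71.2 [ 0.5415 -0.1589] None
-107 -82.9 [ 0.53   -0.1616] [-0.29  0.07]
-121 -95.7 [ 0.517  -0.1617] [-0.32  0.  ]
-135 -109.8 [ 0.5032 -0.1586] [-0.35 -0.08]
-167 -146.2 [ 0.4746 -0.1363] [-0.72 -0.56]
-181 -163.2 [ 0.4673 -0.1208] [-0.18 -0.39]
-195 -173.8 [ 0.4651 -0.1103] [-0.05 -0.26]
-227 -201.7 [ 0.4689 -0.0826] [ 0.09 -0.69]
-241 -215.8 [ 0.4758 -0.0701] [ 0.17 -0.31]
-255 -231.1 [ 0.4864 -0.0588] [ 0.27 -0.28]
-287 -262.9 [ 0.5156 -0.0464] [ 0.73 -0.31]
-301 -275.7 [ 0.5286 -0.0463] [ 0.32 -0.  ]
-315 -289.8 [ 0.5424 -0.0494] [0.35 0.08]
```

Call:
step_arm([
  {"xyz": [0,0,0.38],"turn": [0,0,0],"gripper": -1},
  {"xyz": [0,0,0.38],"turn": [0,0,0],"gripper": -1},
  {"xyz": [0,0,0.38],"turn": [0,0,0],"gripper": -1},
  {"xyz": [0,0,0.38],"turn": [0,0,0],"gripper": -1},
  {"xyz": [0,0,0.19],"turn": [0,0,0],"gripper": -1},
  {"xyz": [0,0,0.19],"turn": [0,0,0],"gripper": -1},
  {"xyz": [0,0,0],"turn": [0,0,0],"gripper": -1},
  {"xyz": [0,0,0],"turn": [0,0,0],"gripper": -1},
])

```text
time_s: 1.92
position: [0.5502, -0.156, 0.045]
tool_rot: [[1.0, 0.0, 0.0], [0.0, -1.0, -0.0], [0.0, 0.0, -1.0]]
ft_force: [-0.4, -0.7, 0.2]
grip_width: -0.0
```

Call:
step_arm([
  {"xyz": [-0.1,0.02,0],"turn": [0,0,0],"gripper": -1},
  {"xyz": [-0.1,0.02,0],"turn": [0,0,0],"gripper": -1},
  {"xyz": [-0.1,0.02,0],"turn": [0,0,0],"gripper": -1},
  {"xyz": [-0.1,0.02,0],"turn": [0,0,0],"gripper": -1},
  {"xyz": [-0.1,0.02,0],"turn": [0,0,0],"gripper": -1},
  {"xyz": [-0.1,0.02,0],"turn": [0,0,0],"gripper": -1},
  {"xyz": [-0.1,0.02,0],"turn": [0,0,0],"gripper": -1},
  {"xyz": [-0.1,0,0],"turn": [0,0,0],"gripper": -1},
  {"xyz": [-0.1,-0.02,0],"turn": [0,0,0],"gripper": -1},
  {"xyz": [-0.1,-0.02,0],"turn": [0,0,0],"gripper": -1},
  {"xyz": [-0.1,-0.02,0],"turn": [0,0,0],"gripper": -1},
  {"xyz": [-0.08,-0.02,0],"turn": [0,0,0],"gripper": -1},
  {"xyz": [0,0,0],"turn": [0,0,0],"gripper": -1},
  {"xyz": [0,0,0],"turn": [0,0,0],"gripper": -1},
])

```text
time_s: 3.08
position: [0.5022, -0.1582, 0.0446]
tool_rot: [[1.0, 0.0, -0.001], [0.0, -1.0, 0.0], [-0.001, -0.0, -1.0]]
ft_force: [-1.8, 0.1, 0.0]
grip_width: 0.0
```

```bash
cat >> h.py <<'E'
def look(t):
    for n in('scene','side','wrist'):
        grab(n,n+t);C=cloud(n+t).reshape(-1,3);r=C[:,:2]-A;R=np.hypot(*r.T)
        k=(C[:,2]>.027)&(C[:,2]<.039)&(R>.035)&(R<.1);a=np.degrees(np.arctan2(r[k,1],r[k,0]));far=a[R[k]>.079]
        print(n,k.sum(),'phase',(np.degrees(np.angle(np.exp(6j*np.radians(a)).mean()))/6).round(1),'long',np.median(far) if len(far) else None,len(far))
    s=env.observe();print(s['time_s'],np.round(s['position'],4),np.round(s['ft_force'],1))
E
python3 -c "
from h import *
look('2')
a=cv2.imread('pics/scene2.png')[130:310,180:340];b=cv2.imread('pics/wrist2.png')
cv2.imwrite('pics/m2.png',np.hstack([cv2.resize(a,(360,405)),cv2.resize(b,(440,405))]))"
```

```text
scene 666 phase 27.3 long 148.73580253383835 14
side 857 phase 27.3 long 146.20269547182562 57
wrist 18193 phase 28.2 long 149.09115501008185 992
3.2333 [ 0.5024 -0.1582  0.0445] [-2.7  0.8  0.3]
```

View pics/m2.png

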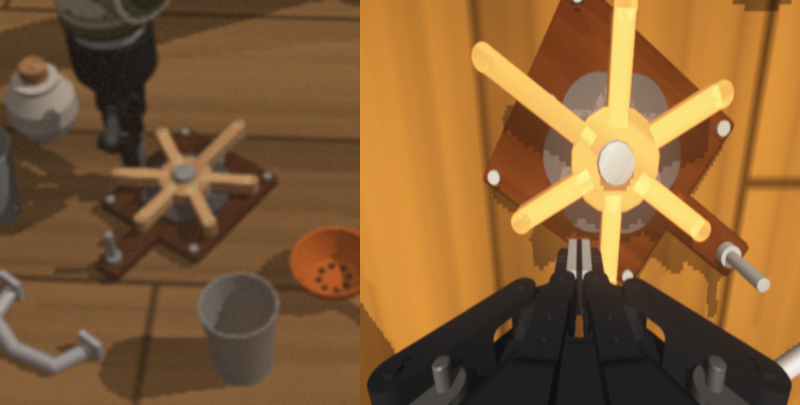

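One click is done: the long finger is now at about 147°. I'll go on with slightly longer pushes, to 50° of each click, so the tip doesn't graze the following finger.

```bash
python3 - <<'E'
from h import *
prev=np.array([.5024,-.1582])
for phi in [-93-60*k-d for k in (1,2,3) for d in (0,10,20,30,40,50)]:
    a,p=tip(phi); print(phi,a.round(1),p.round(4), ((p-prev)*[1,-1]/.04).round(2)); prev=p
E
```

```text
-153 -129.6 [ 0.4858 -0.1487] [-0.41 -0.24]
-163 -141.4 [ 0.4775 -0.1402] [-0.21 -0.21]
-173 -153.6 [ 0.4708 -0.1298] [-0.17 -0.26]
-183 -164.6 [ 0.4669 -0.1194] [-0.1  -0.26]
-193 -172.2 [ 0.4653 -0.1119] [-0.04 -0.19]
-203 -180.2 [ 0.4648 -0.1038] [-0.01 -0.2 ]
-213 -188.8 [ 0.4655 -0.0952] [ 0.02 -0.21]
-223 -197.9 [ 0.4676 -0.0862] [ 0.05 -0.22]
-233 -207.6 [ 0.4714 -0.0772] [ 0.09 -0.23]
-243 -217.9 [ 0.477  -0.0684] [ 0.14 -0.22]
-253 -228.9 [ 0.4847 -0.0603] [ 0.19 -0.2 ]
-263 -240.4 [ 0.4942 -0.0536] [ 0.24 -0.17]
-273 -251.2 [ 0.5041 -0.0491] [ 0.25 -0.11]
-283 -259.4 [ 0.5121 -0.047 ] [ 0.2  -0.05]
-293 -268.2 [ 0.521 -0.046] [ 0.22 -0.02]
-303 -277.6 [ 0.5305 -0.0465] [0.24 0.01]
-313 -287.7 [ 0.5404 -0.0487] [0.25 0.06]
-323 -298.3 [ 0.5503 -0.0529] [0.25 0.11]
```

Call:
step_arm([
  {"xyz": [-0.1,-0.06,0],"turn": [0,0,0],"gripper": -1},
  {"xyz": [-0.1,-0.06,0],"turn": [0,0,0],"gripper": -1},
  {"xyz": [-0.1,-0.06,0],"turn": [0,0,0],"gripper": -1},
  {"xyz": [-0.11,-0.06,0],"turn": [0,0,0],"gripper": -1},
  {"xyz": [-0.1,-0.1,0],"turn": [0,0,0],"gripper": -1},
  {"xyz": [-0.11,-0.11,0],"turn": [0,0,0],"gripper": -1},
  {"xyz": [-0.09,-0.13,0],"turn": [0,0,0],"gripper": -1},
  {"xyz": [-0.08,-0.13,0],"turn": [0,0,0],"gripper": -1},
  {"xyz": [-0.06,-0.13,0],"turn": [0,0,0],"gripper": -1},
  {"xyz": [-0.04,-0.13,0],"turn": [0,0,0],"gripper": -1},
  {"xyz": [-0.02,-0.1,0],"turn": [0,0,0],"gripper": -1},
  {"xyz": [-0.02,-0.09,0],"turn": [0,0,0],"gripper": -1},
  {"xyz": [-0.01,-0.1,0],"turn": [0,0,0],"gripper": -1},
  {"xyz": [0,-0.1,0],"turn": [0,0,0],"gripper": -1},
  {"xyz": [0,0,0],"turn": [0,0,0],"gripper": -1},
  {"xyz": [0,0,0],"turn": [0,0,0],"gripper": -1},
])

```text
time_s: 4.57
position: [0.4652, -0.1038, 0.0447]
tool_rot: [[1.0, 0.0, -0.0], [0.0, -1.0, 0.0], [-0.0, -0.0, -1.0]]
ft_force: [-0.3, -0.2, 0.4]
grip_width: 0.0002
```

```bash
python3 -c "
from h import *
look('3')"
```

```text
scene 661 phase 26.7 long 83.80197195395172 26
side 735 phase 28.2 long 87.76952736944475 49
wrist 13239 phase 28.2 long 88.29623627233936 969
4.7167 [ 0.4652 -0.1041  0.0447] [-0.1 -0.   0.7]
```

The second click is done, with the long finger at 87°. Now the third.

Call:
step_arm([
  {"xyz": [0.01,-0.11,0],"turn": [0,0,0],"gripper": -1},
  {"xyz": [0.01,-0.11,0],"turn": [0,0,0],"gripper": -1},
  {"xyz": [0.02,-0.11,0],"turn": [0,0,0],"gripper": -1},
  {"xyz": [0.03,-0.11,0],"turn": [0,0,0],"gripper": -1},
  {"xyz": [0.04,-0.11,0],"turn": [0,0,0],"gripper": -1},
  {"xyz": [0.05,-0.12,0],"turn": [0,0,0],"gripper": -1},
  {"xyz": [0.07,-0.11,0],"turn": [0,0,0],"gripper": -1},
  {"xyz": [0.07,-0.11,0],"turn": [0,0,0],"gripper": -1},
  {"xyz": [0.09,-0.1,0],"turn": [0,0,0],"gripper": -1},
  {"xyz": [0.1,-0.1,0],"turn": [0,0,0],"gripper": -1},
  {"xyz": [0.12,-0.09,0],"turn": [0,0,0],"gripper": -1},
  {"xyz": [0.12,-0.08,0],"turn": [0,0,0],"gripper": -1},
  {"xyz": [0,0,0],"turn": [0,0,0],"gripper": -1},
  {"xyz": [0,0,0],"turn": [0,0,0],"gripper": -1},
])

```text
time_s: 5.88
position: [0.4946, -0.0534, 0.0446]
tool_rot: [[1.0, 0.001, -0.0], [0.001, -1.0, 0.0], [-0.0, -0.0, -1.0]]
ft_force: [-0.5, 0.3, -0.1]
grip_width: -0.0002
```

```bash
python3 -c "
from h import *
look('4')"
```

```text
scene 599 phase 27.0 long 24.180580360047372 39
side 541 phase 28.5 long 28.710373912838804 44
wrist 5569 phase 28.6 long 28.042244910245046 644
6.0333 [ 0.4942 -0.0537  0.0447] [-0.7  0.4 -0.3]
```

The third click is done, with the long finger at 27°. The last push goes to about 48°.

Call:
step_arm([
  {"xyz": [0.12,-0.06,0],"turn": [0,0,0],"gripper": -1},
  {"xyz": [0.13,-0.05,0],"turn": [0,0,0],"gripper": -1},
  {"xyz": [0.1,-0.03,0],"turn": [0,0,0],"gripper": -1},
  {"xyz": [0.1,-0.02,0],"turn": [0,0,0],"gripper": -1},
  {"xyz": [0.11,-0.01,0],"turn": [0,0,0],"gripper": -1},
  {"xyz": [0.11,-0.01,0],"turn": [0,0,0],"gripper": -1},
  {"xyz": [0.12,0.0,0],"turn": [0,0,0],"gripper": -1},
  {"xyz": [0.12,0.01,0],"turn": [0,0,0],"gripper": -1},
  {"xyz": [0.12,0.03,0],"turn": [0,0,0],"gripper": -1},
  {"xyz": [0.12,0.03,0],"turn": [0,0,0],"gripper": -1},
  {"xyz": [0.11,0.04,0],"turn": [0,0,0],"gripper": -1},
  {"xyz": [0.09,0.04,0],"turn": [0,0,0],"gripper": -1},
  {"xyz": [0,0,0],"turn": [0,0,0],"gripper": -1},
  {"xyz": [0,0,0],"turn": [0,0,0],"gripper": -1},
])

```text
time_s: 7.2
position: [0.5485, -0.0525, 0.0447]
tool_rot: [[1.0, -0.0, 0.0], [-0.0, -1.0, 0.0], [0.0, -0.0, -1.0]]
ft_force: [0.4, 0.0, 0.4]
grip_width: 0.0001
```

```bash
python3 -c "
from h import *
look('5')"
```

```text
scene 509 phase 28.2 long -32.230580800947884 53
side 525 phase 25.2 long None 0
wrist 3609 phase 25.6 long None 0
7.35 [ 0.5482 -0.0523  0.0447] [ 0.4 -0.5  0. ]
```

The long finger is at the pin. Now I'll lift straight up and move clear.

Call:
step_arm([
  {"xyz": [0,0,-0.2],"turn": [0,0,0],"gripper": -1},
  {"xyz": [0,0,-0.3],"turn": [0,0,0],"gripper": -1},
  {"xyz": [0,0,-0.5],"turn": [0,0,0],"gripper": -1},
  {"xyz": [0,0,-0.6],"turn": [0,0,0],"gripper": -1},
  {"xyz": [0,0,-0.6],"turn": [0,0,0],"gripper": -1},
  {"xyz": [0,0,-0.6],"turn": [0,0,0],"gripper": -1},
  {"xyz": [0,0,-0.6],"turn": [0,0,0],"gripper": -1},
  {"xyz": [0,0,-0.6],"turn": [0,0,0],"gripper": -1},
  {"xyz": [0,-0.4,-0.6],"turn": [0,0,0],"gripper": -1},
  {"xyz": [0,-0.4,-0.5],"turn": [0,0,0],"gripper": -1},
  {"xyz": [0,-0.4,0],"turn": [0,0,0],"gripper": -1},
  {"xyz": [0,0,0],"turn": [0,0,0],"gripper": -1},
  {"xyz": [0,0,0],"turn": [0,0,0],"gripper": -1},
  {"xyz": [0,0,0],"turn": [0,0,0],"gripper": -1},
])

```text
time_s: 8.52
position: [0.5481, -0.0048, 0.2484]
tool_rot: [[1.0, -0.0, -0.001], [-0.0, -1.0, -0.0], [-0.001, 0.0, -1.0]]
ft_force: [1.0, 0.5, -0.4]
grip_width: -0.0
```

```bash
python3 -c "
from h import *
look('6')
a=cv2.imread('pics/scene6.png')[130:310,140:400];b=cv2.imread('pics/wrist6.png')
cv2.imwrite('pics/m6.png',np.hstack([cv2.resize(a,(400,405)),cv2.resize(b,(400,405))]))
d=np.abs(cv2.imread('pics/scene6.png').astype(int)-cv2.imread('pics/scene0.png')).sum(2)>90
for n,(x0,x1,y0,y1) in dict(pot=(180,216,155,195),ga=(150,190,183,232),gb=(266,306,250,302),sieve=(306,384,232,284),handle=(170,230,250,298)).items(): print(n,d[y0:y1,x0:x1].sum())"
```

```text
scene 632 phase 27.1 long -32.19520529237852 49
side 798 phase 27.0 long -32.05141564423621 31
wrist 1351 phase 27.1 long None 0
8.6667 [ 0.5483 -0.0051  0.2483] [ 0.2 -0.4 -0.6]
pot 0
ga 50
gb 0
sieve 0
handle 2
```

View pics/m6.png

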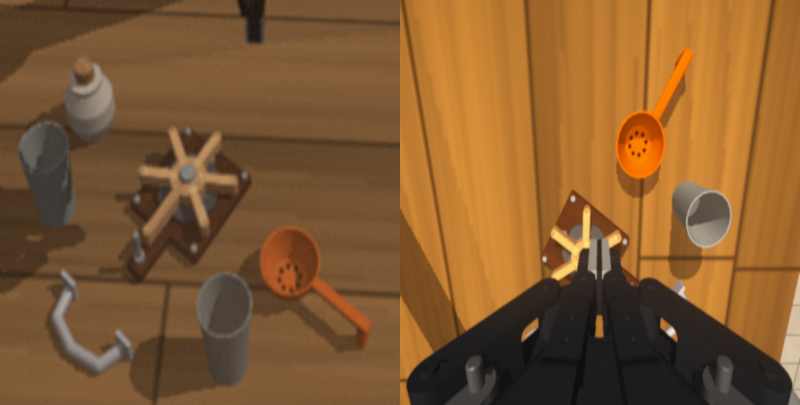

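The picture shows the long finger pointing at the pin and the gripper clear. Glass_a has 50 changed pixels, probably shadow, so I'll check its depth before handing in.

```bash
python3 -c "
from h import *
ok=True
for f in('scene','side'):
    m=[]
    for t in '06':
        C=cloud(f+t).reshape(-1,3);k=(C[:,2]>.04)&(C[:,2]<.1)&(abs(C[:,0]-.543)<.06)&(abs(C[:,1]+.293)<.06);m.append(C[k].mean(0))
    print(f,m); ok&=np.abs(m[0]-m[1]).max()<.002
print(ok)
if ok: print(order.close_job())"
```

```text
scene [array([ 0.54231076, -0.29443978,  0.06620078]), array([ 0.54247496, -0.29437847,  0.06587605])]
side [array([ 0.53712248, -0.28626802,  0.06501232]), array([ 0.54036247, -0.28820207,  0.06614978])]
False
```

The scene camera says it is unmoved. The side view may be partly hidden by the arm, so I'll compare its extents.

```bash
python3 -c "
from h import *
for t in '03456':
    C=cloud('side'+t).reshape(-1,3);k=(C[:,2]>.04)&(C[:,2]<.1)&(abs(C[:,0]-.543)<.06)&(abs(C[:,1]+.293)<.06);P=C[k];print(t,k.sum(),np.percentile(P,[2,98],axis=0).round(4).tolist())
a=[cv2.imread('pics/side%s.png'%t) for t in '06'];z=load('side6');T=z['T'];q=T[:3,:3].T@(np.array([.543,-.293,.05])-T[:3,3]);u,v=(z['k'][:2]*q[:2]/q[2]+z['k'][2:]).astype(int);print(u,v)
cv2.imwrite('pics/ga.png',np.hstack([cv2.resize(i[max(v-50,0):v+50,u-50:u+50],(400,400)) for i in a]))"
```

```text
0 808 [[0.511, -0.3222, 0.042], [0.5652, -0.2589, 0.0836]]
3 538 [[0.5325, -0.3225, 0.0416], [0.5708, -0.2586, 0.0836]]Traceback (most recent call last):
  File "<string>", line 4, in <module>
    C=cloud('side'+t).reshape(-1,3);k=(C[:,2]>.04)&(C[:,2]<.1)&(abs(C[:,0]-.543)<.06)&(abs(C[:,1]+.293)<.06);P=C[k];print(t,k.sum(),np.percentile(P,[2,98],axis=0).round(4).tolist())
                                                                                                                                    ~~~~~~~~~~~~~^^^^^^^^^^^^^^^^^
    return _quantile_unchecked(
        a, q, axis, out, overwrite_input, method, keepdims, weights)
    return _ureduce(a,
                    func=_quantile_ureduce_func,
    ...<5 lines>...
                    overwrite_input=overwrite_input,
                    method=method)
    r = func(a, **kwargs)
    result = _quantile(arr,
                       quantiles=q,
    ...<2 lines>...
                       out=out,
                       weights=wgt)
    slices_having_nans = np.isnan(arr[-1, ...])
                                  ~~~^^^^^^^^^
IndexError: index -1 is out of bounds for axis 0 with size 0
```

The side camera's view of glass_a is hidden to varying degrees by the arm: 808, 538, then 0 points. That explains the 3 mm difference. The scene camera shows glass_a within 0.4 mm, so I'm handing in.

```bash
python3 -c "
from h import *
print(order.close_job())"
```

```text
the job is handed in; nothing more can be done
None
```

The whistle counter is back at zero, and the job was handed in after about 9 s on the robot's clock. With the gripper shut, I pushed one of the short fingers clockwise through four clicks, one at a time. I measured the wheel after each click, then lifted straight up and moved clear.

- **Wheel:** the last check put the long finger at about -32° (scene and side cameras), against about -34° measured for the pin. The finger spacing matches the wheel sitting in its click. The arm hid the long finger from the wrist camera in that check.
- **Forces:** the largest of the spot readings was about 3 N, with the tip resting near the following finger after the first click. I did not record forces during the pushes.
- **Other things on the table:** the scene images before and after show no meaningful change for the salt pot, glass_b, the sieve or the handle.
- **One check disagreed:** glass_a had 50 changed pixels in the scene image, which I take to be shadow. The side camera suggested a 3 mm shift, but the arm partly blocks its view of that glass. Scene depth puts the glass within 0.4 mm of where it started, and the gripper stayed several centimetres away from it.

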